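Grade a damper by its stroke

ROBOT

A 6-joint arm with a two-finger parallel gripper is mounted at the origin on a cart in front of the work surface, level with it; the furniture and walls round the work are solid. World frame = base frame: x ahead of the robot, y to its left, z up, the work surface at z = 0. Lengths are in mm, angles in degrees, forces in N, time in s.
With the tool pointing down it reaches from about 275 to 825 mm from the base axis. Payload 4.9 kg.
Tool frame: the origin (TCP) lies midway between the tips of the shut fingers; the grasp point (between the pads) lies 19 mm behind it; z points along the fingers, y is the direction in which the jaws open and shut (so a half turn about z gives the same grasp; the last joint's range is limited). The gripper opens to 85 mm and grips with 20 to 120 N. Pads are 22 mm wide; open, the fingers measure 114 mm over their backs; the gripper's body (76 mm by 85 mm) begins 54 mm behind the grasp point. The pads swing forward as they close: fully open they stand 13 mm farther back than shut.
Start: joints at [-71.402, 18.69, -11.035, 60.275, 0, 82.311], TCP at [243.594, -493.133, 231.281] pointing down, gripper open.
Joint ranges: [-152.03, 152.03], [-55.5, 102.48], [-74.3, 77.21], [-110.64, 120.58], [-84.22, 78.4], [-180, 180]. Speed limits (degrees/s): [147.25, 147.25, 180, 180, 180, 180].

INTERFACE

Orientations are given as [roll, pitch, yaw] about the fixed x, y, z axes, in that order (R = Rz(yaw) Ry(pitch) Rx(roll)).
In Python, from workcell import robot, fingers, planner, get_obs, get_image, ticket, cut_out, landmark_of gives the robot as it stands. The module is installed in compiled form; this text tells all that it offers. Calls block until the motion is done:
- robot.move_to(position, orientation): joint-space move of the TCP to a pose.
- robot.line_to(position, orientation=None, vel=150, threshold=None): straight line of the TCP; orientation=None keeps the orientation; vel is the mean speed in mm/s. With threshold (N) it stops when the force on the tool has changed by that much, and returns True; else False.
- robot.set_joints(angles): joint-space move.
- fingers.open_jaws() and fingers.grab(f_grip=None): open the fingers fully, or close them until they stop; f_grip is the grip in N (None keeps the last).
- robot.hold(seconds).
- planner.ik(position, orientation): joint angles nearest the present ones, or None.
- get_obs(): the state.
- get_image(name): name is "scene" or "top" or "wrist"; returns a dict with "color" (400x640x3 uint8, red, green, blue), "fx", "fy", "cx", "cy" (pixels), "R" (3x3) and "t" (3): a world point X has camera coordinates R X + t. Camera axes: x right, y down, z forward; pixel columns grow to the right and rows downward; lengths in mm; the calibration is good to about 2 mm. A picture is of the moment at which its call begins. There is no depth.
A pose or a line that the arm cannot do raises robot.Unreachable and nothing moves.
- ticket.close_job(): hands the job in, once; it reports no verdict.
Trained networks look in the newest picture that a camera, given by its name, has taken for a name from the list of things; names that differ only in an ending like _2 or _b are one class to them, and where a whole thing is asked for, a point or a joint stands for the part that bears it (a point fixed in the world has none). Each returns a list of dicts, best first, with "confidence" (0 to 1); they miss things now and then, are a little off and sometimes report something else, mostly with a low value. They report only what shows in the picture. A call takes as long as a camera call. They do not tell look-alikes from the thing itself.
- cut_out(name, camera): "pixels" (400x640 bool, what is visible of it).
- landmark_of(name, camera): "point" ([x, y, z] in mm, in world coordinates, good to about 4 mm: a listed point, or the origin of a listed thing).
The state is a dict: "time_s": time; "q": joint angles; "dq": joint speeds; "joint_efforts": joint torques, N m; "tool_pos": TCP position; "ee_rot": TCP orientation; "wrist_force": force on the tool from outside, world axes, zero at the start; "torque": the same for the moment, N m; "finger_gap": finger opening in mm.
Only numpy, scipy, OpenCV 4.12 (cv2) and the standard library are available. Lean on these libraries where they do the work, as an engineer would, in place of code of your own. Each camera call takes 0.05 s, during which the arm holds its last target.

TASK

Check the stroke of the damper at the front of the bench: take the depth gauge from its stand, push it into the leaning damper's bore until the piston bottoms, and leave the gauge standing in the bore. Then see which colour of the gauge the rim of the bore cuts, and turn the grade dial until the dot of that colour clicks in at the white pointer. Do not shove the screwdriver, pliers and loose keypad about.

Things in the scene. Friction and masses are not known exactly. Their poses are not given: they have to be found in the camera images.
- gauge_grip (a point): Depth gauge, 112 mm long, 110 g. This point lies on its axis in the middle of the round grip, 88 mm from the tip; z runs along the axis from the tip to the grip's end. Grip: grooved aluminium, 22 mm across, from 60 to 112 mm from the tip. Rod: 12 mm across, end tapered to 6 mm over the last 4 mm. At the start it stands upright, tip down, in a 14 mm hole, 30 mm deep, in the stand.
- gauge_tip (a point): The gauge's tip (centre of the end face), same axes. Colours by distance from the tip: bare steel 0 to 22 mm, red 22 to 34, yellow 34 to 46, green 46 to 58. The colour level with the rim of the bore when the piston is bottomed is the grade (28 mm deep = red, 40 = yellow, 52 = green).
- gauge: The same depth gauge; its origin is the tip.
- gauge_stand: Grey block 70 x 70 mm on an 80 x 80 mm rubber foot, 40 mm high, fixed; origin at the centre of its underside. Hole for the gauge at its centre, open at the top.
- dial (a joint): Angle of the grade dial, rad, counterclockwise from above. The red dot is at the pointer at -0.873, yellow at 0, green at +0.873. A spring roller draws it in and holds it within about 0.1 rad of each of these; leaving one takes about 0.3 N m; elsewhere slight friction holds it. Stops at -1.1 and +1.1. It starts between yellow and green.
- dial_grip (a point): Middle of the grade dial's black knob bar, on the turning axis, 48 mm above the bench; x runs along the bar, z up, turning with the dial. Bar 46 mm long, 14 mm thick, from 24 to 66 mm above the bench.
- dial_base: Grade dial: turning aluminium plate, 100 mm across, top 24 mm above the bench, with a red, a yellow and a green dot, 19 mm across, and the knob bar; origin on the turning axis at bench height. Fixed base 120 mm across; its white pointer lies on the -x side of this frame.
- lever_press: Green hand lever press, fixed, 443 mm tall, 287 mm deep, behind the middle of the work; origin at the centre of its underside. Its lever, on its left side, slopes up towards the robot and ends in a black ball, 32 mm wide, 0.13 m before and 0.05 m left of that origin, 0.43 m up: keep the wrist on the robot's side of it.
- driver: Red-handled cross screwdriver, 201 mm long, lying loose; origin at its underside. Bystander.
- pliers: Flat-nose pliers with red grips, 178 mm long, lying loose. Bystander.
- keypad: Steel keypad, 78 x 62 x 18 mm, lying loose. Bystander.
- damper_1_mouth (a point): Damper: steel cylinder, 39 mm across, 70 mm long, leaning 30 degrees in a fixed holder, base 86 x 64 mm. This point is the centre of its mouth (rim); z points out of the bore along its axis, x away from the side it leans to. Blind bore 14 mm wide. Three dampers look alike and change places: the one to check is at the front, near the bench edge (x under 0.58 m), the others wait farther back.
- damper_2_mouth (a point): The same for the second damper. In each damper a black piston, 13 mm wide, lies 4 to 10 mm below the rim at the start; its seal drags with about 4 N (more when pushed fast: 40 N per m/s), it stays where it is left and stops dead at the end of its stroke.
- damper_3_mouth (a point): The same for the third damper. The pistons bottom with their top 28, 40 or 52 mm below the rim, one damper of each; which stands at the front is not known beforehand.
There are look-alikes about, which are no part of the job. What is shaped like the part that bears damper_3_mouth but blue is not meant.

How it is judged (in metres and radians):
On the way, in this order (a step that is already met when the one before it is completed fails the run):
1. the gauge is pushed into the front damper until the piston is at the end of its stroke (((world x of damper_1_mouth below 0.585 m and z of gauge_tip in the frame of damper_1_mouth below -0.0255 m and x of gauge_tip in the frame of damper_1_mouth between -0.005 and 0.005 m and y of gauge_tip in the frame of damper_1_mouth between -0.005 and 0.005 m and angle between the z axis of gauge_tip and the z axis of damper_1_mouth, either way round below 0.2 rad) or (world x of damper_2_mouth below 0.585 m and z of gauge_tip in the frame of damper_2_mouth below -0.0375 m and x of gauge_tip in the frame of damper_2_mouth between -0.005 and 0.005 m and y of gauge_tip in the frame of damper_2_mouth between -0.005 and 0.005 m and angle between the z axis of gauge_tip and the z axis of damper_2_mouth, either way round below 0.2 rad) or (world x of damper_3_mouth below 0.585 m and z of gauge_tip in the frame of damper_3_mouth below -0.0495 m and x of gauge_tip in the frame of damper_3_mouth between -0.005 and 0.005 m and y of gauge_tip in the frame of damper_3_mouth between -0.005 and 0.005 m and angle between the z axis of gauge_tip and the z axis of damper_3_mouth, either way round below 0.2 rad))), for 0.2 s.
2. then the dial is turned so that the dot of the colour read stands at the pointer (((world x of damper_1_mouth below 0.585 m and z of gauge_tip in the frame of damper_1_mouth below -0.0255 m and x of gauge_tip in the frame of damper_1_mouth between -0.005 and 0.005 m and y of gauge_tip in the frame of damper_1_mouth between -0.005 and 0.005 m and angle between the z axis of gauge_tip and the z axis of damper_1_mouth, either way round below 0.2 rad and value of joint dial between -0.963 and -0.783 rad) or (world x of damper_2_mouth below 0.585 m and z of gauge_tip in the frame of damper_2_mouth below -0.0375 m and x of gauge_tip in the frame of damper_2_mouth between -0.005 and 0.005 m and y of gauge_tip in the frame of damper_2_mouth between -0.005 and 0.005 m and angle between the z axis of gauge_tip and the z axis of damper_2_mouth, either way round below 0.2 rad and value of joint dial between -0.09 and 0.09 rad) or (world x of damper_3_mouth below 0.585 m and z of gauge_tip in the frame of damper_3_mouth below -0.0495 m and x of gauge_tip in the frame of damper_3_mouth between -0.005 and 0.005 m and y of gauge_tip in the frame of damper_3_mouth between -0.005 and 0.005 m and angle between the z axis of gauge_tip and the z axis of damper_3_mouth, either way round below 0.2 rad and value of joint dial between 0.783 and 0.963 rad))), for 0.2 s.
At the end, for the whole second after the job is handed in: The gauge stands at rest in the bore of the front damper, its tip within 2.5 mm of the bottomed depth (28, 40 or 52 mm below the rim), and the dial is within 0.09 rad of the position whose dot has the colour read at the rim (28 mm red, 40 mm yellow, 52 mm green); gauge and dial are let go (((world x of damper_1_mouth below 0.585 m and z of gauge_tip in the frame of damper_1_mouth below -0.0255 m and x of gauge_tip in the frame of damper_1_mouth between -0.005 and 0.005 m and y of gauge_tip in the frame of damper_1_mouth between -0.005 and 0.005 m and angle between the z axis of gauge_tip and the z axis of damper_1_mouth, either way round below 0.2 rad and value of joint dial between -0.963 and -0.783 rad and linear speed of gauge below 0.02 m/s and contact force between the fingers and gauge below 0.1 N and contact force between the fingers and dial_base below 0.1 N) or (world x of damper_2_mouth below 0.585 m and z of gauge_tip in the frame of damper_2_mouth below -0.0375 m and x of gauge_tip in the frame of damper_2_mouth between -0.005 and 0.005 m and y of gauge_tip in the frame of damper_2_mouth between -0.005 and 0.005 m and angle between the z axis of gauge_tip and the z axis of damper_2_mouth, either way round below 0.2 rad and value of joint dial between -0.09 and 0.09 rad and linear speed of gauge below 0.02 m/s and contact force between the fingers and gauge below 0.1 N and contact force between the fingers and dial_base below 0.1 N) or (world x of damper_3_mouth below 0.585 m and z of gauge_tip in the frame of damper_3_mouth below -0.0495 m and x of gauge_tip in the frame of damper_3_mouth between -0.005 and 0.005 m and y of gauge_tip in the frame of damper_3_mouth between -0.005 and 0.005 m and angle between the z axis of gauge_tip and the z axis of damper_3_mouth, either way round below 0.2 rad and value of joint dial between 0.783 and 0.963 rad and linear speed of gauge below 0.02 m/s and contact force between the fingers and gauge below 0.1 N and contact force between the fingers and dial_base below 0.1 N))); the robot touches nothing.
It fails at once if the screwdriver is shoved more than 30 mm (distance of driver from where it was at the start of the episode above 0.03 m).
It fails at once if the pliers is shoved more than 30 mm (distance of pliers from where it was at the start of the episode above 0.03 m).
It fails at once if the loose keypad is shoved more than 30 mm (distance of keypad from where it was at the start of the episode above 0.03 m).
It also fails if it takes over 58 s, if anything falls off the work surface, if the arm or the gripper's body presses on something with over 40 N, if the wrist force passes 120 N, or if a joint passes its speed limit or range.

## Working session

There is one attempt and no reset: what is moved stays moved. The work goes in short steps, each a Python script; the robot and the scene stay as the last script left them, time stands still between calls to the robot, and variables do not carry over. Pictures are saved under pics/ and viewed, and the job is handed in when it is done.

```bash
mkdir -p pics; ls; python3 - <<'E'
from workcell import robot, fingers, planner, get_obs, get_image, ticket, cut_out, landmark_of
import cv2
for n in ["scene","top","wrist"]:
    im=get_image(n); cv2.imwrite(f"pics/a_{n}.png",im["color"][:,:,::-1]); print(n,im["fx"],im["cx"],im["cy"],im["R"],im["t"])
print(get_obs())
for n in ["gauge_grip","gauge_stand","dial_grip","dial_base","damper_1_mouth","driver","pliers","keypad","lever_press"]:
    for c in ["scene","top"]:
        print(n,c,[(round(d["confidence"],2),[round(float(v)) for v in d["point"]]) for d in landmark_of(n,c)])
print(get_obs()["time_s"])
E
```

```text
pics
scene 495.87697360666556 322.075213515226 198.05122033700022 [[-0.44605985 -0.89490312  0.0133796 ]
 [-0.60185066  0.28885785 -0.74453806]
 [ 0.66242463 -0.34016106 -0.66744593]] [ 282.48318715  402.94147357 1218.04234527]
top 483.88270476456734 315.21608935965094 198.62450793267067 [[ 0.09803764 -0.99518025  0.00221359]
 [-0.97295481 -0.09631517 -0.20995789]
 [ 0.20915915  0.01843005 -0.97770792]] [ -20.44236589  594.314066   1698.8594853 ]
wrist 295.3960605203338 321.15058452889144 197.8009644017949 [[ 4.43404861e-01 -8.96321187e-01 -6.78152572e-04]
 [-8.60373517e-01 -4.25833636e-01  2.80041294e-01]
 [-2.51295725e-01 -1.23588207e-01 -9.59987715e-01]] [-550.22860807  -36.50590046  376.89495286]
{'time_s': 0.15, 'q': array([-7.14013543e+01,  1.87255829e+01, -1.10766195e+01,  6.02767698e+01,
        1.36213634e-03,  8.23126489e+01]), 'dq': array([-0.06033083, -0.20903501,  0.15532878, -0.04206521, -0.02922726,
       -0.01384706]), 'joint_efforts': array([ 7.88639409e-04, -4.43705785e+01,  2.62663847e+01,  1.04542720e-02,
       -1.43164257e-04, -2.25422923e-05]), 'tool_pos': arr
[... 340 characters left out ...]
424, 89, 97])]
gauge_stand scene [(0.57, [422, 87, -2])]
gauge_stand top [(0.71, [419, 87, 0])]
dial_grip scene [(0.89, [436, 238, 48]), (0.36, [660, 120, 85])]
dial_grip top [(0.91, [431, 240, 49])]
dial_base scene [(0.6, [433, 237, 1]), (0.58, [660, 119, 81])]
dial_base top [(0.8, [432, 235, 0])]
damper_1_mouth scene [(0.53, [659, 123, 85])]
damper_1_mouth top [(0.61, [657, 122, 83]), (0.58, [417, 84, 4])]
driver scene []
driver top [(0.65, [428, -51, 1])]
pliers scene [(0.48, [365, -230, 0])]
pliers top [(0.55, [362, -228, -2])]
keypad scene [(0.73, [404, 391, 3])]
keypad top [(0.54, [398, 396, 2]), (0.29, [513, -192, 88])]
lever_press scene [(0.29, [421, 86, 99])]
lever_press top []
1.05
```

View pics/a_scene.png

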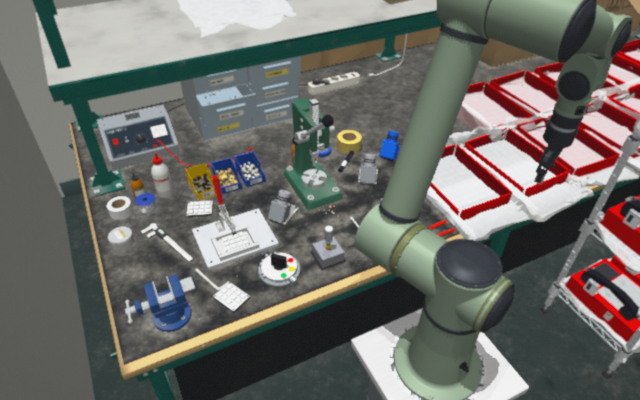

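View pics/a_top.png

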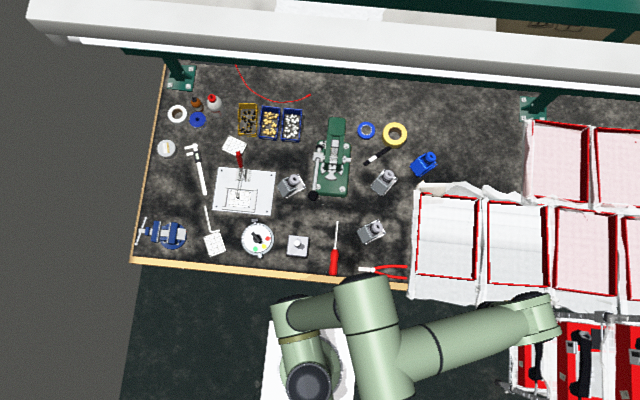

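In the top image there are three grey dampers, at (290,185), (384,180) and (372,231), plus a blue look-alike at (425,163). The one at (372,231) is nearest the bench edge, so it is my choice; the arm hides it in the scene view. The gauge and its stand are at (297,243), the dial is at (257,238), and the loose keypad is near (214,243). The screwdriver is at (335,250) and the pliers at (385,270). I'll check the choice in a close crop.

```bash
cat > h.py <<'E'
from workcell import robot, fingers, planner, get_obs, get_image, ticket, cut_out, landmark_of
import cv2, numpy as np
def proj(im,X):
    c=im["R"]@np.asarray(X,float)+im["t"]; return np.array([im["fx"]*c[0]/c[2]+im["cx"],im["fy"]*c[1]/c[2]+im["cy"]])
def ray(im,uv):
    d=im["R"].T@np.array([(uv[0]-im["cx"])/im["fx"],(uv[1]-im["cy"])/im["fy"],1.]); o=-im["R"].T@im["t"]; return o,d
def atz(im,uv,z):
    o,d=ray(im,uv); return o+d*(z-o[2])/d[2]
def crop(im,name,x0,y0,w,h,s):
    c=im["color"][y0:y0+h,x0:x0+w,::-1]; cv2.imwrite(name,cv2.resize(c,None,fx=s,fy=s,interpolation=cv2.INTER_CUBIC))
E
python3 - <<'E'
from h import *
im=get_image("top")
crop(im,"pics/b.png",280,150,160,130,5)
for uv,z in [((372,231),0),((372,231),70),((297,243),40),((257,238),24),((335,250),5),((385,270),5),((314,196),300),((290,185),0),((384,180),0)]: print(uv,z,atz(im,uv,z).round())
E
```

```text
(372, 231) 0 [ 505. -183.    0.]
(372, 231) 70 [ 494. -176.   70.]
(297, 243) 40 [428.  88.  40.]
(257, 238) 24 [434. 236.  24.]
(335, 250) 5 [421. -52.   5.]
(385, 270) 5 [ 366. -240.    5.]
(314, 196) 300 [551.  38. 300.]
(290, 185) 0 [650. 140.   0.]
(384, 180) 0 [ 705. -214.    0.]
```

View pics/b.png

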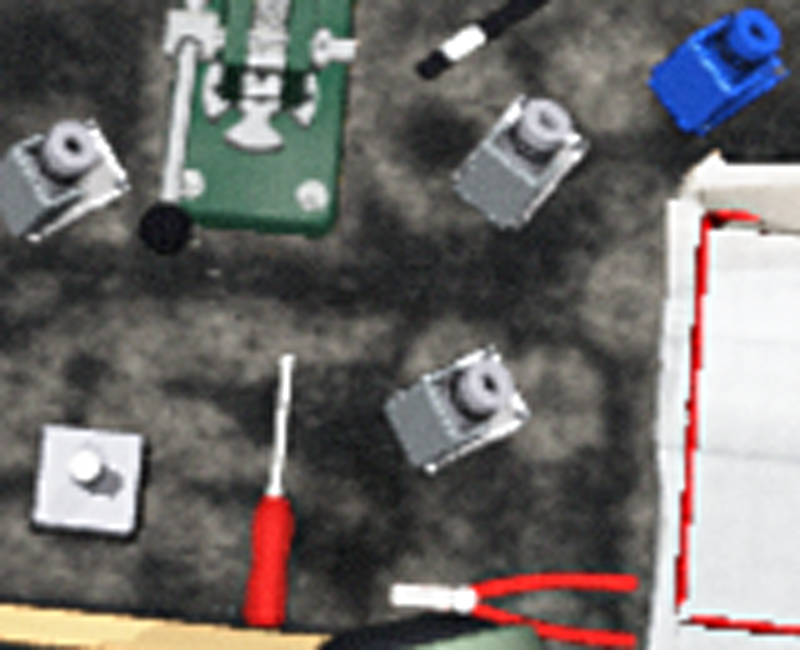

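View pics/a_wrist.png

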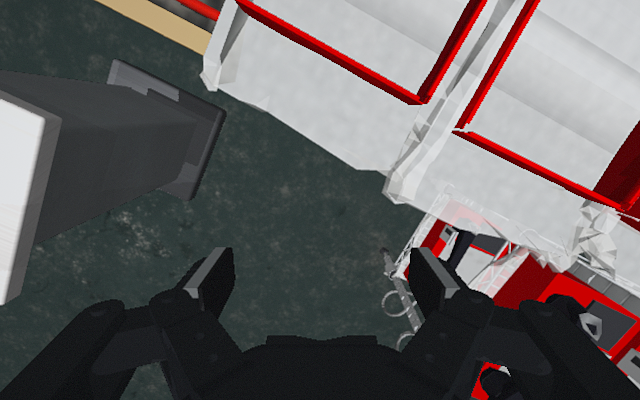

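The crop confirms it: the grey damper with its mouth near (377.6,227) stands alone at the front. The other two are behind it and the blue one is farther right. Next I'll take a closer look with the wrist camera.

```bash
python3 - <<'E'
from h import *
from scipy.spatial.transform import Rotation as Ro
im=get_image("wrist"); o=get_obs()
T=Ro.from_euler("xyz",o["ee_rot"],degrees=True).as_matrix()
c=-im["R"].T@im["t"]; print("cam in tool",T.T@(c-o["tool_pos"])); print("cam axes in tool\n",(im["R"]@T).round(3))
tp=get_image("top"); print(atz(tp,(377.6,227),83))
for z in [0,90,180,-90,-45,45]:
    print(z,planner.ik([470,-170,290],[180,0,z]))
E
```

```text
cam in tool [  70.75897848    0.7606816  -141.1061122 ]
cam axes in tool
 [[ 0.001  1.    -0.001]
 [-0.96   0.    -0.28 ]
 [-0.28   0.001  0.96 ]]
[ 508.34955387 -193.16220017   83.        ]
0 [-28.35327505  11.38491264 -12.16223419  66.45285317   0.
 151.64672495]
90 [-28.35327505  11.38491264 -12.16223419  66.45285317   0.
  61.64672495]
180 [-28.35327505  11.38491264 -12.16223419  66.45285317   0.
 -28.35327505]
-90 [ -28.35327505   11.38491264  -12.16223419   66.45285317    0.
 -118.35327505]
-45 [ -28.35327505   11.38491264  -12.16223419   66.45285317    0.
 -163.35327505]
45 [-28.35327505  11.38491264 -12.16223419  66.45285317   0.
 106.64672495]
```

```bash
python3 - <<'E'
from h import *
robot.move_to([465,-218,240],[180,0,30])
im=get_image("wrist"); cv2.imwrite("pics/c1.png",im["color"][:,:,::-1])
print([(round(d["confidence"],2),d["point"]) for d in landmark_of("damper_1_mouth","wrist")])
import pickle; pickle.dump(im,open("c1.pkl","wb"))
robot.line_to([505,-130,240],None,250)
im=get_image("wrist"); cv2.imwrite("pics/c2.png",im["color"][:,:,::-1])
print([(round(d["confidence"],2),d["point"]) for d in landmark_of("damper_1_mouth","wrist")])
pickle.dump(im,open("c2.pkl","wb"))
print(get_obs()["time_s"])
E
```

```text
[]
[]
3.2583
```

View pics/c1.png

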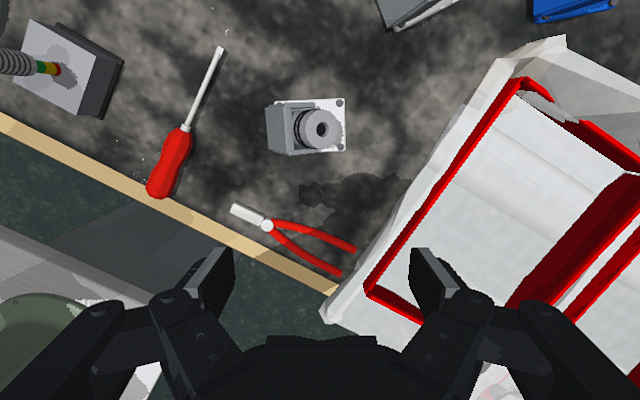

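View pics/c2.png

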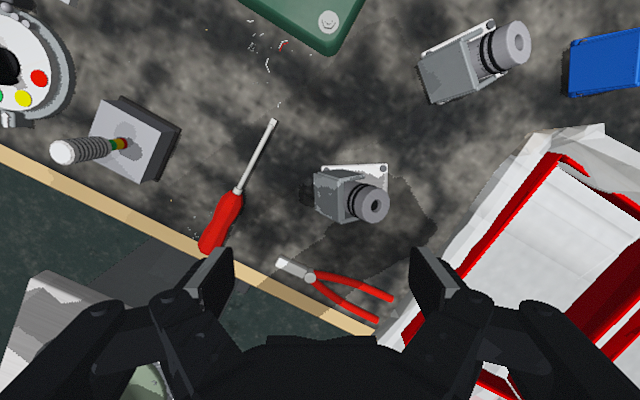

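The damper shows in c1 with its mouth at about (321,130), and in c2 at about (374,204). It leans to image right, which is roughly world (+x,−y). I'll enlarge both to measure.

```bash
python3 - <<'E'
from h import *
import pickle
a=pickle.load(open("c1.pkl","rb"));b=pickle.load(open("c2.pkl","rb"))
ca=cv2.resize(a["color"][85:165,255:365,::-1],None,fx=7,fy=7,interpolation=cv2.INTER_CUBIC)
cb=cv2.resize(b["color"][150:240,295:405,::-1],None,fx=6.5,fy=6.5,interpolation=cv2.INTER_CUBIC)
for im,s,x0,y0 in ((ca,7,255,85),(cb,6.5,295,150)):
    for k in range(0,200,10):
        cv2.putText(im,str(x0+k),(int(k*s),10),0,.35,(0,255,255),1);cv2.putText(im,str(y0+k),(0,int(k*s)+4),0,.35,(0,255,255),1)
        cv2.line(im,(int(k*s),0),(int(k*s),im.shape[0]),(0,120,120),1);cv2.line(im,(0,int(k*s)),(im.shape[1],int(k*s)),(0,120,120),1)
cv2.imwrite("pics/d1.png",ca);cv2.imwrite("pics/d2.png",cb)
E
```

```text
(no output)
```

View pics/d1.png

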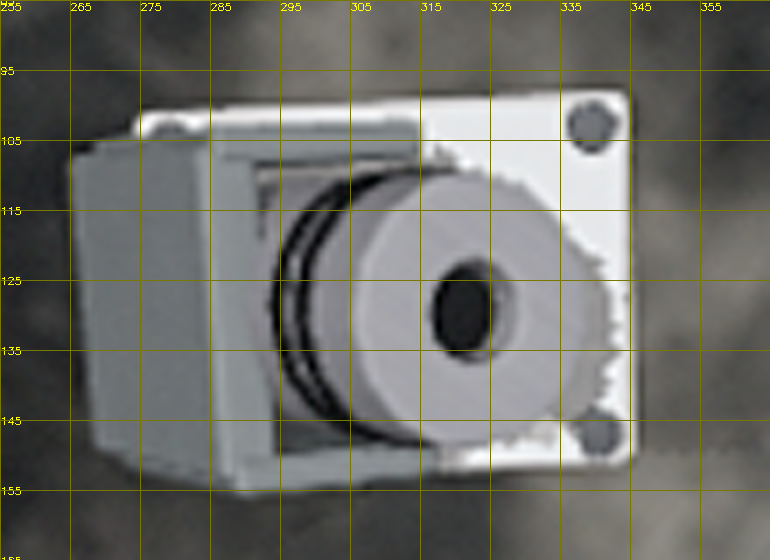

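View pics/d2.png

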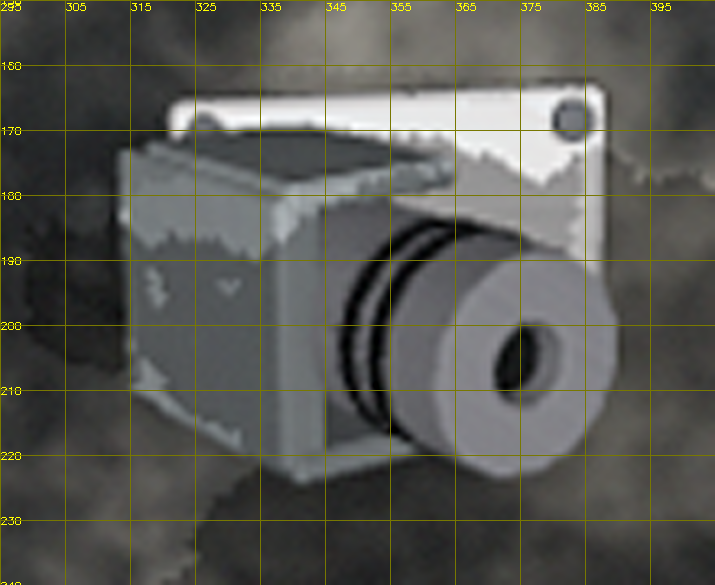

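```bash
cat > tri.py <<'E'
from h import *
import pickle
def tri(l):
    A=np.zeros((3,3));b=np.zeros(3)
    for im,uv in l:
        o,d=ray(im,uv); d/=np.linalg.norm(d); P=np.eye(3)-np.outer(d,d); A+=P;b+=P@o
    X=np.linalg.solve(A,b); return X,[ (proj(im,X)-uv).round(2) for im,uv in l]
E
python3 - <<'E'
from tri import *
a=pickle.load(open("c1.pkl","rb"));b=pickle.load(open("c2.pkl","rb"))
pa=lambda x,y:(255+x/7,85+y/7); pb=lambda x,y:(295+x/6.5,150+y/6.5)
print("mouth",tri([(a,pa(476,310)),(b,pb(527,363))]))
print("TL",tri([(a,pa(133,112)),(b,pb(170,101))])); print("TR",tri([(a,pa(630,88)),(b,pb(606,84))]))
TL=atz(a,pa(133,112),6);TR=atz(a,pa(630,88),6);BR=atz(a,pa(637,468),6)
for n,p,q in (("a",pa,a),):print(TL,TR,BR,np.linalg.norm(TR-TL),np.linalg.norm(BR-TR))
TL2=atz(b,pb(170,101),6);TR2=atz(b,pb(606,84),6);print(TL2,TR2,np.linalg.norm(TR2-TL2))
for p,q in ((TL,TR),(TL2,TR2)): d=q-p; print(np.degrees(np.arctan2(d[1],d[0])))
d=BR-TR;print(np.degrees(np.arctan2(d[1],d[0]))+90)
# holder/axis: bolts
print(tri([(a,pa(592,126)),(b,pb(574,120))]))
# gauge in c2: top end & stand
E
```

```text
mouth (array([ 512.77933716, -194.37786867,   82.23566444]), [array([-0.12,  0.08]), array([ 0.11, -0.07])])
TL (array([ 508.84152329, -129.0558272 ,    4.8278986 ]), [array([ 0.12, -0.09]), array([-0.11,  0.08])])
TR (array([ 554.95837865, -201.36832472,    6.56525953]), [array([ 0.07, -0.05]), array([-0.07,  0.05])])
[ 508.73527122 -129.15276367    6.        ] [ 554.90463407 -201.35073698    6.        ] [ 499.87331809 -236.25100057    6.        ] 85.69805958300313 65.16497631745229
[ 509.18467751 -129.02100859    6.        ] [ 555.03652934 -201.57428862    6.        ] 85.82756410023279
-57.40178400189
-57.708141197564494
-57.6175729778561
(array([ 546.10343494, -198.72952983,   10.75123783]), [array([ 0.04, -0.03]), array([-0.04,  0.02])])
```

The triangulated base plate comes out 86 x 65 mm at z≈6 with the lean azimuth at −57.6°, which fits the description. The mouth is at (512.8, −194.4, 82.2) and the residuals are small. Next, a view of the gauge and a feasibility check of the tilted insertion.

```bash
cat > pose.py <<'E'
from tri import *
from scipy.spatial.transform import Rotation as Ro
az=np.radians(-57.6)
AX=np.array([.5*np.cos(az),.5*np.sin(az),np.sqrt(3)/2]); M=np.array([512.8,-194.4,82.2])
def toolR(k): # z_tool=-AX, rotated by k deg about axis; k=0: y_tool horizontal n
    z=-AX; y=np.cross([0,0,1],AX); y/=np.linalg.norm(y); x=np.cross(y,z)
    R=np.column_stack([x,y,z])@Ro.from_euler("z",k,degrees=True).as_matrix()
    return Ro.from_matrix(R).as_euler("xyz",degrees=True)
E
python3 - <<'E'
from pose import *
for k in range(0,360,45):
    r=toolR(k); qs=[planner.ik(M+AX*d,r) for d in (69+40,69-28,69-52)]
    print(k,r.round(1),[None if q is None else q.round(0) for q in qs])
robot.move_to([372,57,210],[180,0,30])
im=get_image("wrist"); cv2.imwrite("pics/e1.png",im["color"][:,:,::-1]); pickle.dump(im,open("e1.pkl","wb"))
print(landmark_of("gauge_grip","wrist"))
E
```

```text
0 [180.  -30.  122.4] [array([-36.,  48.,  24.,  94.,  10.,  19.]), array([-35.,  47.,  13.,  84.,  11.,  19.]), array([-35.,  47.,  10.,  80.,  11.,  20.])]
45 [-157.8  -20.7   73.3] [array([-36.,  48.,  24.,  94.,  10.,  64.]), array([-35.,  47.,  13.,  84.,  11.,  64.]), array([-35.,  47.,  10.,  80.,  11.,  65.])]
90 [-150.     0.    32.4] [array([-36.,  48.,  24.,  94.,  10., 109.]), array([-35.,  47.,  13.,  84.,  11., 109.]), array([-35.,  47.,  10.,  80.,  11., 110.])]
135 [-157.8   20.7   -8.5] [array([-36.,  48.,  24.,  94.,  10., 154.]), array([-35.,  47.,  13.,  84.,  11., 154.]), array([-35.,  47.,  10.,  80.,  11., 155.])]
180 [180.   30.  -57.6] [array([ -36.,   48.,   24.,   94.,   10., -161.]), array([ -35.,   47.,   13.,   84.,   11., -161.]), array([ -35.,   47.,   10.,   80.,   11., -160.])]
225 [ 157.8   20.7 -106.7] [array([ -36.,   48.,   24.,   94.,   10., -116.]), array([ -35.,   47.,   13.,   84.,   11., -116.]), array([ -35.,   47.,   10.,   80.,   11., -115.])]
270 [ 150.     0.  -147.6] [array([-36.,  48.,  24.,  94.,  10., -71.]), array([-35.,  47.,  13.,  84.,  11., -71.]), array([-35.,  47.,  10.,  80.,  11., -70.])]
315 [157.8 -20.7 171.5] [array([-36.,  48.,  24.,  94.,  10., -26.]), array([-35.,  47.,  13.,  84.,  11., -26.]), array([-35.,  47.,  10.,  80.,  11., -25.])]
[{'point': [421.1, 87.9, 98.3], 'confidence': 0.84}, {'point': [430.2, -53.8, -0.6], 'confidence': 0.55}]
```

View pics/e1.png

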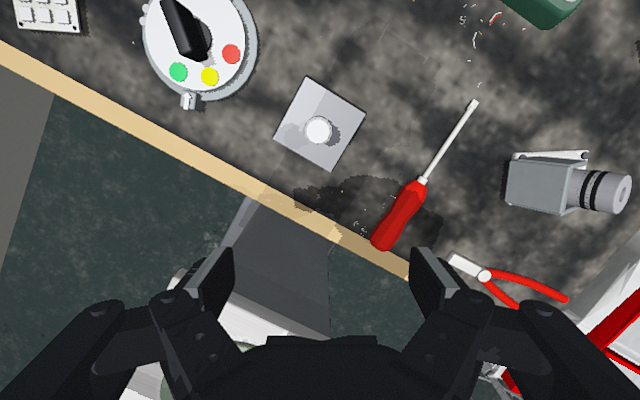

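The view shows the gauge's end face at (319,130) over the stand. The dial is at upper left, with green at (179,71), yellow at (210,77), red at (231,54) and the pointer at (187,101).

```bash
python3 - <<'E'
from pose import *
im=pickle.load(open("e1.pkl","rb"))
h=im["color"][70:180,265:375,::-1]
g=cv2.resize(h,None,fx=5,fy=5,interpolation=cv2.INTER_CUBIC)
d=cv2.resize(im["color"][0:110,130:270,::-1],None,fx=5,fy=5,interpolation=cv2.INTER_CUBIC)[:550]
cv2.imwrite("pics/e2.png",g);cv2.imwrite("pics/e3.png",d)
print(atz(im,(319,130),122))
E
```

```text
[423.00423672  85.4503054  122.        ]
```

View pics/e2.png

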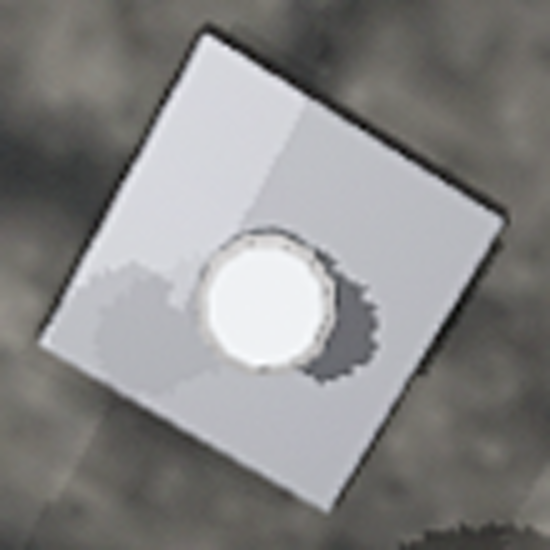

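View pics/e3.png

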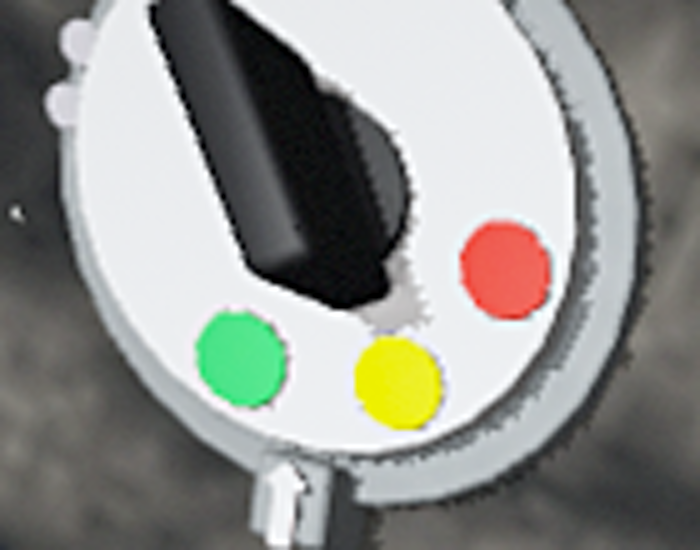

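```bash
python3 - <<'E'
from pose import *
im=pickle.load(open("e1.pkl","rb"))
P=lambda x,y:(265+x/5,70+y/5)
top=atz(im,P(267,305),122)
c=[atz(im,P(*p),40) for p in [(207,28),(507,218),(330,512),(40,343)]]
ctr=np.mean(c,0); print(top,ctr,[np.linalg.norm(c[i]-c[i-1]).round(1) for i in range(4)])
D=lambda x,y:(130+x/5,y/5)
for n,p,z in [("g",(242,359),24),("y",(399,383),24),("r",(506,270),24),("ptr",(283,500),15)]: print(n,atz(im,D(*p),z).round(1))
E
```

```text
[422.13286874  85.47589914 122.        ] [422.19130718  85.16235499  40.        ] [np.float64(70.4), np.float64(70.3), np.float64(70.2), np.float64(70.3)]
g [396.4 237.2  24. ]
y [408.3 207.4  24. ]
r [438.7 197.4  24. ]
ptr [373.4 222.7  15. ]
```

Gauge top and stand centre agree, so it is upright at (422.1, 85.3), and the stand's sides measure 70 mm. Grasping it coaxially.

```bash
python3 - <<'E'
from pose import *
print(planner.ik([422.1,85.3,79],[180,0,122.4]).round(0))
robot.move_to([422.1,85.3,150],[180,0,122.4])
robot.line_to([422.1,85.3,79],None,100)
fingers.grab(60); print(get_obs()["finger_gap"],get_obs()["wrist_force"])
robot.line_to([422.1,85.3,200],None,120)
im=get_image("wrist"); cv2.imwrite("pics/f1.png",im["color"][:,:,::-1]); pickle.dump(im,open("f1.pkl","wb"))
s=get_image("scene"); u=proj(s,[422,85,200]).astype(int); crop(s,"pics/f2.png",max(0,u[0]-60),max(0,u[1]-50),120,110,5)
o=get_obs(); print(o["time_s"],o["finger_gap"],o["wrist_force"],o["tool_pos"])
E
```

```text
[  2.  17. -40.  33.   0.  59.]
20.323591895061952 [-0.68479337 -0.01322514  3.78609506]
8.3833 20.650409361873326 [-0.52605254 -0.28166533 -0.89834384] [421.4723342   85.26635579 199.19251263]
```

View pics/f1.png

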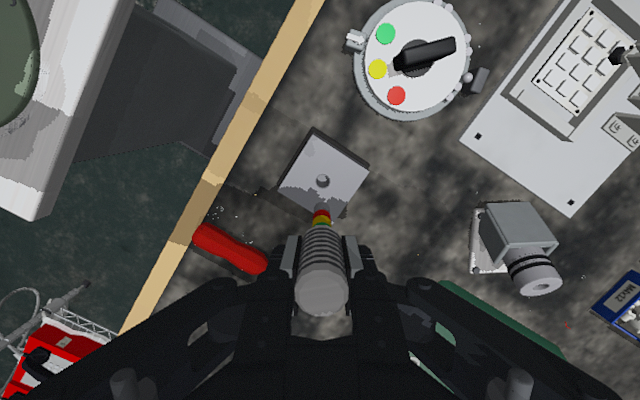

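View pics/f2.png

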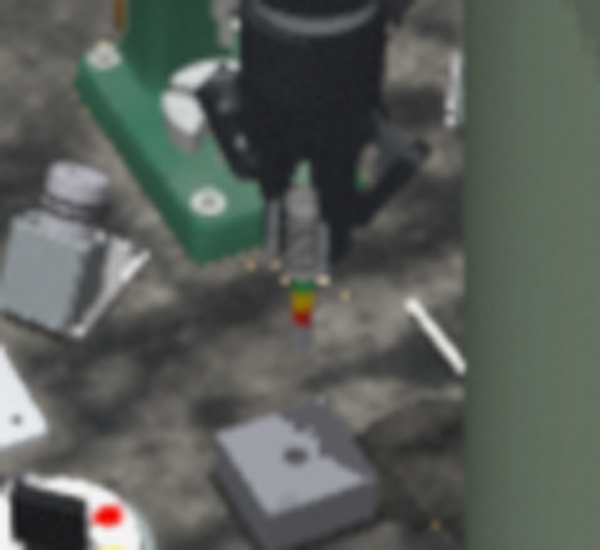

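The gauge is held and looks aligned: in the wrist view its end is at (322,293) and its red band at (321,214). I'll check the tilt by projection, then go to the pre-insertion pose.

```bash
python3 - <<'E'
from pose import *
im=pickle.load(open("f1.pkl","rb")); o=get_obs()
T=Ro.from_euler("xyz",o["ee_rot"],degrees=True).as_matrix()
for s in (112,46,34,22,0): print(s,proj(im,o["tool_pos"]+T@np.array([0,0,69-s])).round(1))
crop(im,"pics/f3.png",270,190,100,140,4)
r=toolR(0)
robot.move_to([450,0,260],[180,0,122.4])
robot.move_to(M+AX*(69+45),r)
im=get_image("wrist"); cv2.imwrite("pics/g1.png",im["color"][:,:,::-1]); pickle.dump((im,get_obs()),open("g1.pkl","wb"))
tp=get_image("top"); crop(tp,"pics/g2.png",330,180,100,90,6)
o=get_obs(); print(o["time_s"],o["tool_pos"]-(M+AX*114),o["wrist_force"])
T=Ro.from_euler("xyz",o["ee_rot"],degrees=True).as_matrix(); print(T[:,2],-AX)
for s in (112,60,46,34,22,0): print(s,proj(im,o["tool_pos"]+T@np.array([0,0,69-s])).round(1))
print("mouth",proj(im,M))
E
```

```text
112 [322.3 301.6]
46 [321.9 233.6]
34 [321.9 226.2]
22 [321.8 219.6]
0 [321.8 209.3]
10.075 [0.78364    2.03832061 1.69225952] [-0.05923202 -0.18138509 -1.72827912]
[-0.26754697  0.42027747 -0.86705563] [-0.2679134   0.42216396 -0.8660254 ]
112 [323.7 299.4]
60 [323.  241.9]
46 [322.8 232. ]
34 [322.8 224.7]
22 [322.7 218.2]
0 [322.5 208. ]
mouth [320.4646565  193.90764476]
```

View pics/f3.png

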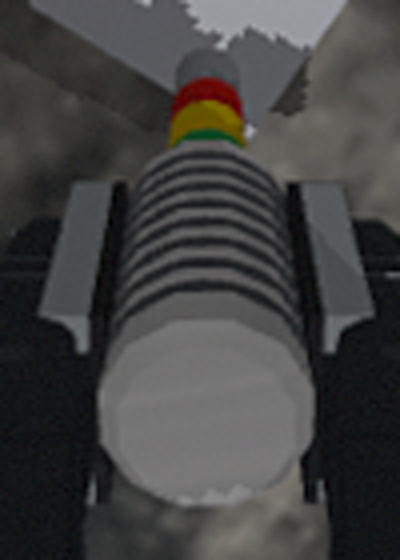

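View pics/g1.png

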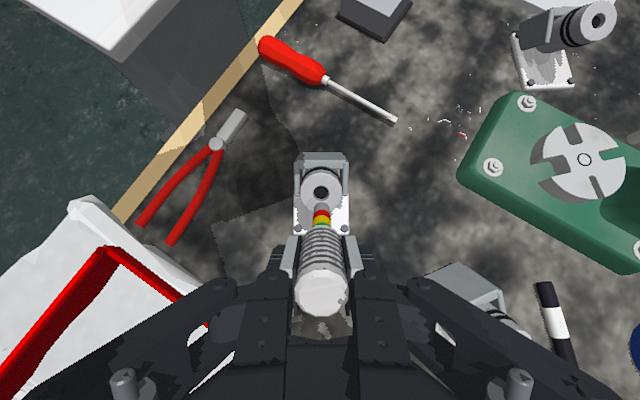

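View pics/g2.png

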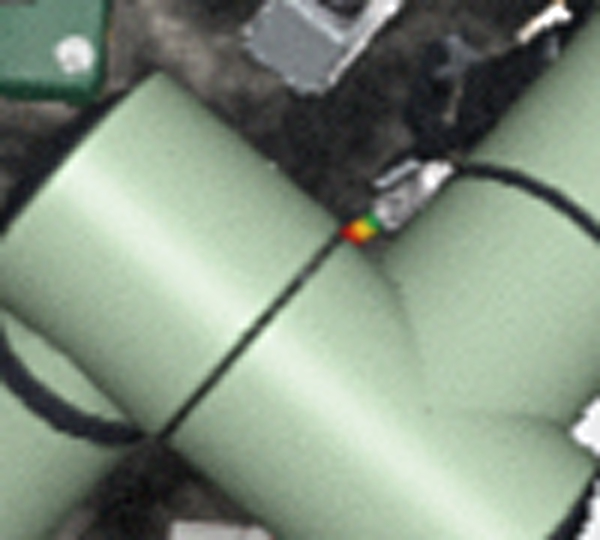

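Both views show the gauge on the axis, perhaps 6 mm deeper in the hand than nominal. The bore shows at (321,192), straight ahead of it. I'll re-read the settled pose and zoom in.

```bash
python3 - <<'E'
from pose import *
robot.hold(0.2)
im=get_image("wrist"); o=get_obs(); pickle.dump((im,o),open("g3.pkl","wb"))
T=Ro.from_euler("xyz",o["ee_rot"],degrees=True).as_matrix()
print(o["time_s"],(o["tool_pos"]-(M+AX*114)),T.T@(M-o["tool_pos"]), np.degrees(T.T@(-AX))[:2])
c=im["color"][170:330,260:385,::-1]; g=cv2.resize(c,None,fx=3.7,fy=3.7,interpolation=cv2.INTER_CUBIC)
for s in (112,60,46,34,22,0,-10,-45):
    p=proj(im,o["tool_pos"]+T@np.array([0,0,69-s])); print(s,p.round(1)); q=((p-[260,170])*3.7).astype(int); cv2.circle(g,tuple(map(int,q)),2,(255,0,255),-1)
p=proj(im,M);cv2.circle(g,tuple(map(int,(p-[260,170])*3.7)),2,(0,255,0),-1)
cv2.imwrite("pics/g3.png",g); print(p)
E
```

```text
10.325 [0.42799845 0.87659124 1.16446785] [ -0.8303563   -0.79795045 114.75486504] [0.09629127 0.01738883]
112 [321.8 299.8]
60 [321.6 242.5]
46 [321.6 232.6]
34 [321.6 225.2]
22 [321.6 218.7]
0 [321.6 208.5]
-10 [321.5 204.4]
-45 [321.5 192.6]
[320.63483286 193.30721614]
```

View pics/g3.png

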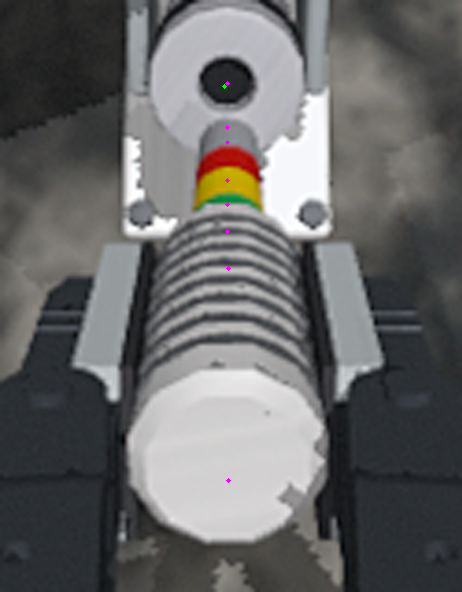

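```bash
python3 - <<'E'
from pose import *
from scipy.optimize import least_squares
im,o=pickle.load(open("g3.pkl","rb"))
T=Ro.from_euler("xyz",o["ee_rot"],degrees=True).as_matrix()
obs=[(112,0,293.),(22,6,210.5),(34,6,216.5),(46,6,222.7),(60,11,226.)]
def P(s,rad,dx,de,th):
    # axis pivot at grasp point s=88
    a=s-88; x=dx+rad*np.cos(th)+a*np.sin(th)*1; z=-19+de-a*np.cos(th)+rad*np.sin(th)
    return proj(im,o["tool_pos"]+T@np.array([x,0,z]))[1]
f=lambda p:[P(s,r,*p)-v for s,r,v in obs]
for s,r,v in obs: print(s,v,round(P(s,r,0,0,0),1))
r=least_squares(f,[0,0,0]); print(r.x,np.array(r.fun).round(2))
r2=least_squares(lambda p:f([p[0],p[1],0]),[0,0]); print(r2.x,np.array(r2.fun).round(2))
r3=least_squares(lambda p:f([0,p[0],0]),[0]); print(r3.x,np.array(r3.fun).round(2))
E
```

```text
112 293.0 299.8
22 210.5 210.3
34 216.5 216.4
46 222.7 223.3
60 226.0 224.1
[-12.31553514  24.82404804  -0.06440069] [-0.04 -0.38 -0.05  0.79 -0.32]
[-4.2355094  10.59153202] [ 0.11  0.68  0.46  0.76 -1.81]
[2.53530363] [ 2.84 -1.36 -1.43 -0.94 -3.62]
```

```bash
python3 - <<'E'
from pose import *
o=get_obs(); T=Ro.from_euler("xyz",o["ee_rot"],degrees=True).as_matrix()
print(robot.line_to(M+AX*(69+6),toolR(0),60,threshold=15))
robot.hold(0.2)
im=get_image("wrist"); o=get_obs(); pickle.dump((im,o),open("g4.pkl","wb"))
T=Ro.from_euler("xyz",o["ee_rot"],degrees=True).as_matrix()
print(o["time_s"],T.T@(M-o["tool_pos"]),o["wrist_force"])
c=im["color"][170:310,260:385,::-1]; g=cv2.resize(c,None,fx=4.2,fy=4.2,interpolation=cv2.INTER_CUBIC)
for s in (112,60,46,34,22,0,-6):
    p=proj(im,o["tool_pos"]+T@np.array([0,0,69-s])); print(s,p.round(1)); q=((p-[260,170])*4.2).astype(int); cv2.circle(g,tuple(map(int,q)),2,(255,0,255),-1)
p=proj(im,M);cv2.circle(g,tuple(map(int,(p-[260,170])*4.2)),2,(0,255,0),-1)
cv2.imwrite("pics/g4.png",g); print(p)
E
```

```text
False
11.375 [ 1.87010312e-01 -6.95781716e-02  7.53373144e+01] [ 0.0209411  -0.40920858 -0.81187057]
112 [322.4 299.1]
60 [322.  242.1]
46 [322.  232.2]
34 [321.9 224.8]
22 [321.9 218.3]
0 [321.9 208.1]
-6 [321.8 205.7]
[321.74621081 205.29760262]
```

View pics/g4.png

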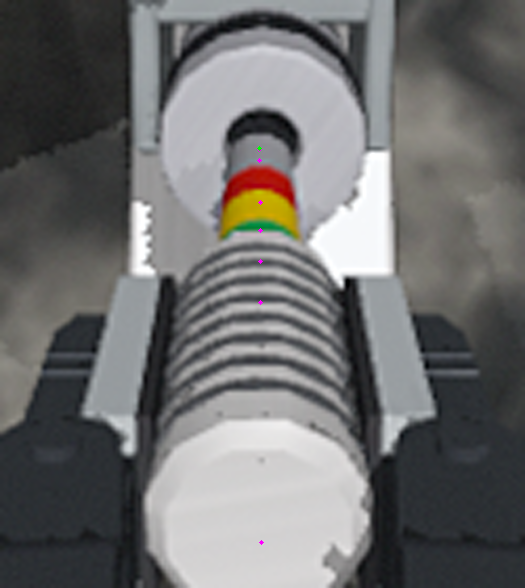

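The tip is centred on the bore, whose rim ellipse centre agrees with the projected mouth. Pushing in slowly until the force steps up.

```bash
python3 - <<'E'
from pose import *
hit=robot.line_to(M+AX*(69-60),toolR(0),30,threshold=20)
o=get_obs(); T=Ro.from_euler("xyz",o["ee_rot"],degrees=True).as_matrix()
print(hit,T.T@(M-o["tool_pos"]),o["wrist_force"]@AX,o["wrist_force"],o["finger_gap"])
robot.hold(0.2)
im=get_image("wrist"); o=get_obs(); pickle.dump((im,o),open("h1.pkl","wb"))
print(o["time_s"],"depth",69-(T.T@(M-o["tool_pos"]))[2],T.T@(M-o["tool_pos"]),o["wrist_force"]@AX,np.degrees(T.T@(-AX))[:2])
crop(im,"pics/h1.png",250,160,140,150,4)
E
```

```text
True [-0.06101484 -0.47797593 30.73480615] 5.329471927735236 [ 0.20404844 -0.87203789  5.66572484] 20.79839502711677
13.075 depth 38.25046345146194 [-0.04768406 -0.49295766 30.74953655] 5.878718637917067 [ 0.16998255 -0.1051039 ]
```

View pics/h1.png

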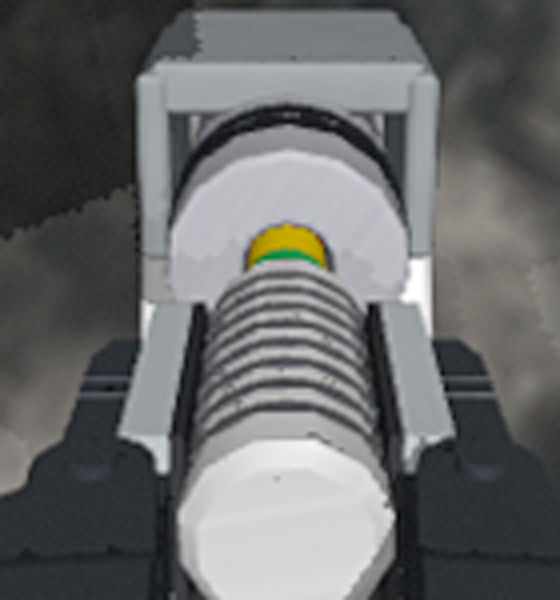

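It stopped at a nominal depth of 38 mm with yellow at the rim. I'll confirm with a firmer push, because a jam on the way to 52 mm would look the same.

```bash
python3 - <<'E'
from pose import *
for th in (25,32):
    hit=robot.line_to(M+AX*(69-50),toolR(0),20,threshold=th)
    o=get_obs(); T=Ro.from_euler("xyz",o["ee_rot"],degrees=True).as_matrix()
    print(hit,T.T@(M-o["tool_pos"]),o["wrist_force"]@AX,o["wrist_force"],o["finger_gap"],o["time_s"])
im=get_image("wrist"); pickle.dump((im,o),open("h2.pkl","wb")); crop(im,"pics/h2.png",270,180,100,80,7)
E
```

```text
True [ 2.17341793e-02 -5.06881407e-01  3.06877081e+01] 4.959010779837328 [-0.1794929  -0.76505224  5.40875802] 20.613969851898233 13.4
True [ 0.05497804 -0.50733939 30.65928236] 7.002315369461882 [ 0.21611603 -1.37542064  7.34823937] 20.599678070369663 13.7667
```

View pics/h2.png

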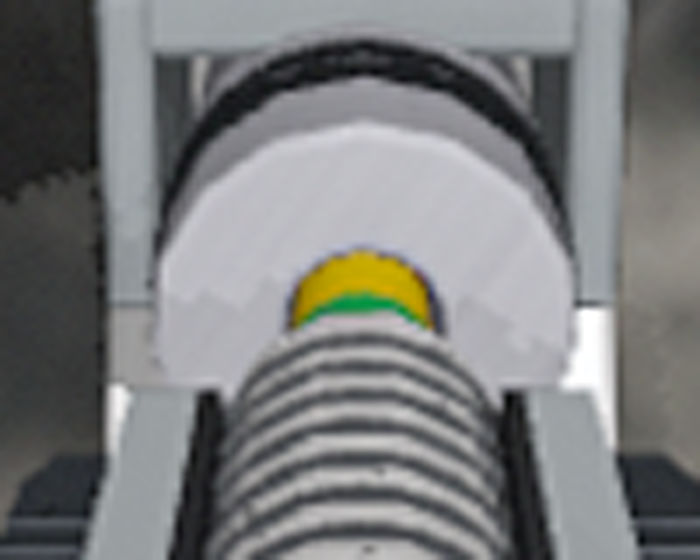

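Two firmer pushes, with thresholds of 25 and 32 N, gave the same depth, so this is a hard stop. The rim cuts yellow in the middle: about 8.6 mm of yellow shows, of which roughly 3 mm is seen through the bore gap, so the depth is ≈40 mm. The grade is yellow and the dial target is 0. Releasing and backing off along the axis.

```bash
python3 - <<'E'
from pose import *
fingers.open_jaws()
o=get_obs();print(o["finger_gap"],o["time_s"])
robot.line_to(o["tool_pos"]+AX*110,None,150)
im=get_image("wrist"); o=get_obs(); pickle.dump((im,o),open("i1.pkl","wb")); cv2.imwrite("pics/i1.png",im["color"][:,:,::-1])
crop(im,"pics/i2.png",270,140,110,100,6)
print(o["time_s"],o["tool_pos"])
E
```

```text
85.21116870475865 14.4667
15.4 [ 550.28908836 -252.87576432  201.8832371 ]
```

View pics/i1.png

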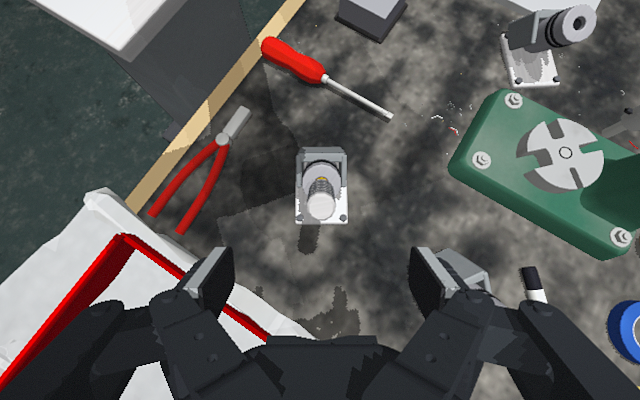

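View pics/i2.png

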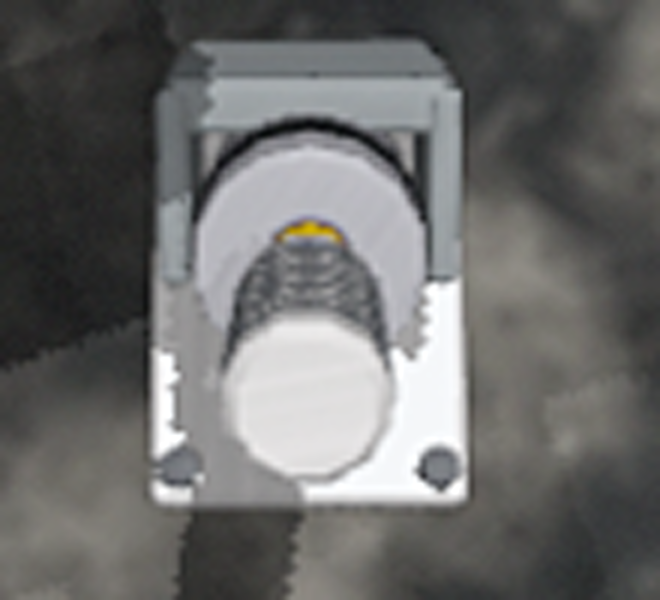

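The gauge stands alone in the bore with yellow at the rim. Now the dial.

```bash
python3 - <<'E'
from pose import *
P=np.array([[396.4,237.2],[408.3,207.4],[438.7,197.4]])
A=np.c_[2*P,np.ones(3)]; s=np.linalg.solve(A,(P**2).sum(1)); c=s[:2]; print("centre",c,"r",np.linalg.norm(P-c,axis=1))
ang=lambda p:np.degrees(np.arctan2(p[1]-c[1],p[0]-c[0])); print([ang(p) for p in P],"ptr",ang([373.4,222.7]))
robot.line_to([545,-250,285],None,250)
robot.move_to([470,-60,290],[180,0,60])
robot.move_to([382,207,210],[180,0,30])
robot.hold(.2)
im=get_image("wrist"); o=get_obs(); pickle.dump((im,o),open("j1.pkl","wb")); cv2.imwrite("pics/j1.png",im["color"][:,:,::-1])
u=proj(im,[434,237,24]).astype(int); print(u); crop(im,"pics/j2.png",u[0]-70,u[1]-60,140,120,5)
print(o["time_s"])
E
```

```text
centre [434.23431861 235.03232857] r [37.89636479 37.89636479 37.89636479]
[np.float64(176.7208925978875), np.float64(-133.1843881774028), np.float64(-83.23258076375896)] ptr -168.54029977682643
[319 122]
18.6
```

View pics/j1.png

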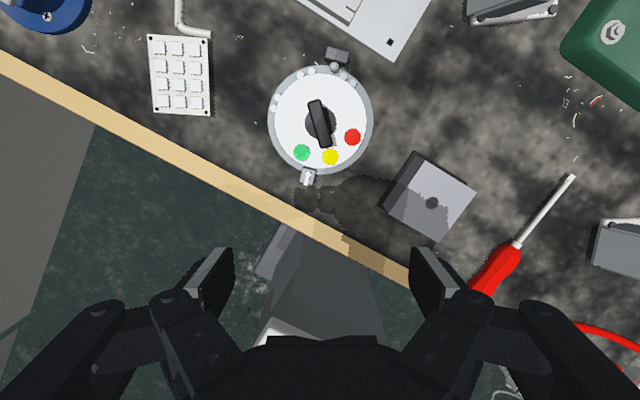

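View pics/j2.png

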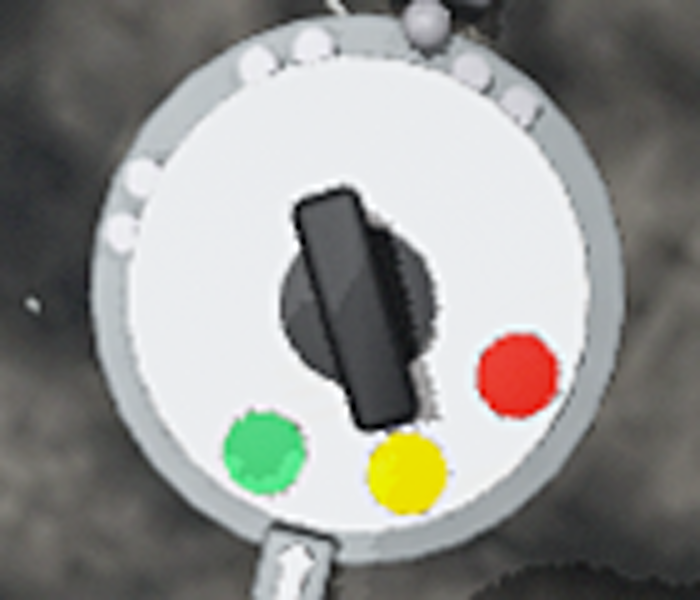

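The three dots are 50° apart on a 38 mm circle centred at (434.2, 235.0). Yellow is at −133° and the pointer at about −168.5°, so the dial stands at ≈+0.62 rad. I'll check the bar direction and pointer in this view.

```bash
python3 - <<'E'
from pose import *
im,o=pickle.load(open("j1.pkl","rb"))
D=lambda x,y:(319-70+x/5,122-60+y/5)
P=np.array([atz(im,D(*p),24)[:2] for p in [(264,452),(407,473),(517,375)]])
A=np.c_[2*P,np.ones(3)]; s=np.linalg.solve(A,(P**2).sum(1)); c=s[:2]; print(c,np.linalg.norm(P-c,axis=1))
ang=lambda p:np.degrees(np.arctan2(p[1]-c[1],p[0]-c[0])); print([ang(p).round(1) for p in P])
for z in (10,18,24): print("ptr",z,ang(atz(im,D(293,575),z)[:2]))
e=[atz(im,D(*p),66)[:2] for p in [(327,195),(385,423)]]; d=e[1]-e[0]; print("bar",e,np.linalg.norm(d),np.degrees(np.arctan2(d[1],d[0])),np.mean(e,0))
for y in (46.8,11.4,-133.2,-168.6): print(y,planner.ik([434,235,36],[180,0,y]))
E
```

```text
[434.10444876 235.31552158] [37.60718737 37.60718737 37.60718737]
[np.float64(176.4), np.float64(-133.3), np.float64(-83.0)]
ptr 10 -163.94631034233092
ptr 18 -164.0019699049711
ptr 24 -164.04583759538517
bar [array([449.69869376, 250.79937131]), array([419.12793181, 220.67952395])] 42.91592584748227 -135.42568408924933 [434.41331278 235.73944763]
46.8 [ 19.85808717  26.00148337 -33.40004726  30.59846937   0.
 153.05808717]
11.4 [  19.85808717   26.00148337  -33.40004726   30.59846937    0.
 -171.54191283]
-133.2 [ 19.85808717  26.00148337 -33.40004726  30.59846937   0.
 -26.94191283]
-168.6 [ 19.85808717  26.00148337 -33.40004726  30.59846937   0.
   8.45808717]
```

Bar and yellow-dot directions agree: the bar is at −135° and yellow at −133°. The pointer reads −164° here against −168° before, and the detent's capture covers that difference. I'll grip the bar and turn it about −32°, then check.

```bash
python3 - <<'E'
from pose import *
C=[434.2,235.3]
robot.move_to(C+[150],[180,0,-134]); robot.line_to(C+[36],None,100)
fingers.grab(40); o=get_obs(); print(o["finger_gap"],o["wrist_force"],o["torque"],o["time_s"])
q=o["q"].copy()
for d in (16,32):
    q2=q.copy(); q2[5]+=d; robot.set_joints(q2); o=get_obs(); print(d,o["wrist_force"].round(1),o["torque"].round(2),o["ee_rot"].round(1),o["finger_gap"])
fingers.open_jaws(); 
robot.line_to(C+[210],None,150)
robot.move_to([382,207,210],[180,0,30]); robot.hold(.2)
im=get_image("wrist"); o=get_obs(); pickle.dump((im,o),open("k1.pkl","wb"))
crop(im,"pics/k1.png",249,62,140,120,5); print(o["time_s"])
E
```

```text
13.038767737469684 [-3.41632855  4.39843175  5.17932678] [ 0.60429763  0.64141531 -0.03058376] 23.4
16 [-2.3  2.2  2.4] [ 0.35  0.3  -0.02] [ 179.8   -0.  -149.8] 13.36172288856729
32 [-2.9  3.9  1.3] [0.66 0.46 0.11] [ 1.798e+02 -1.000e-01 -1.656e+02] 13.437065291031443
28.8167
```

View pics/k1.png

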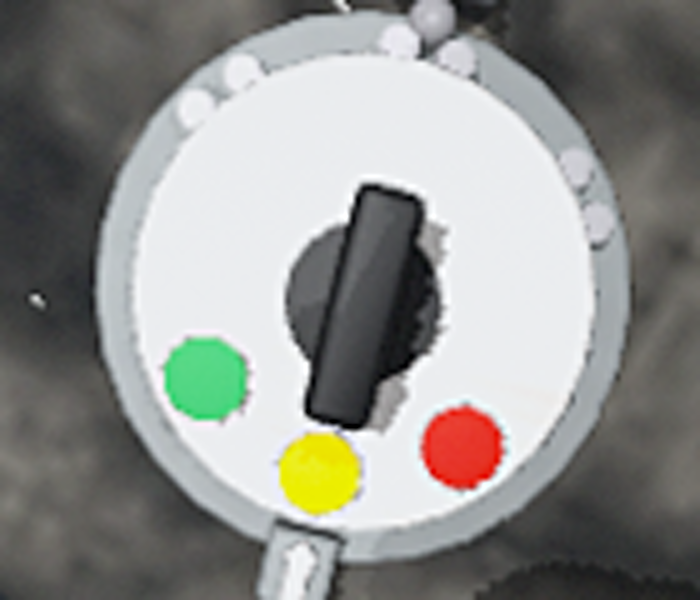

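```bash
python3 - <<'E'
from pose import *
im,o=pickle.load(open("k1.pkl","rb")); D=lambda x,y:(249+x/5,62+y/5)
P=np.array([atz(im,D(*p),24)[:2] for p in [(206,378),(320,473),(463,447)]])
A=np.c_[2*P,np.ones(3)]; s=np.linalg.solve(A,(P**2).sum(1)); c=s[:2]; print(c,np.linalg.norm(P-c,axis=1))
ang=lambda p,c=c:np.degrees(np.arctan2(p[1]-c[1],p[0]-c[0])); print([ang(p).round(1) for p in P])
for p in [(297,570),(308,523),(303,540)]: print("ptr",ang(atz(im,D(*p),22)[:2]))
print("roller+180",ang(atz(im,D(432,18),20)[:2])-180)
b=[ang(atz(im,D(*p),24)[:2])-180 for p in [(400,42),(457,58)]]; print("bumps",b,np.mean(b))
for n in (1,):
    i2=get_image("top"); crop(i2,"pics/k2.png",230,210,60,60,8)
E
```

```text
[434.246417   235.27691857] [37.81519457 37.81519457 37.81519457]
[np.float64(144.8), np.float64(-164.8), np.float64(-114.5)]
ptr -164.35925960395767
ptr -164.5415834174772
ptr -164.7053217785791
roller+180 -163.85112391861986
bumps [np.float64(-158.08416071804606), np.float64(-171.37209308516148)] -164.7281269016038
```

View pics/k2.png

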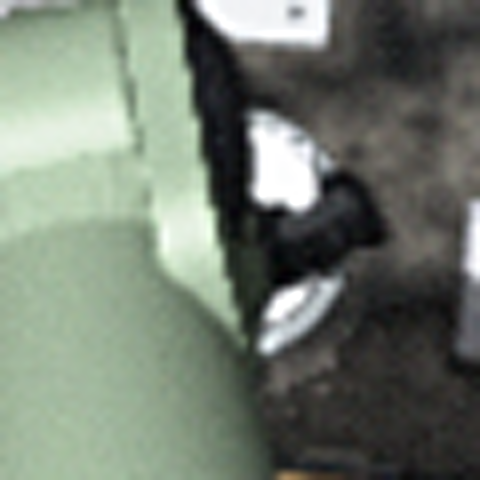

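Yellow is at −164.8° and the pointer at −164.5°, with the roller sitting between the bumps, so it has clicked in. One last look at the gauge and bystanders before handing in.

```bash
python3 - <<'E'
from pose import *
robot.move_to([400,150,260],[180,0,30]); robot.hold(.3)
t=get_image("top"); crop(t,"pics/l1.png",290,170,140,110,5)
w=get_image("wrist"); cv2.imwrite("pics/l2.png",w["color"][:,:,::-1])
o=get_obs(); print(o["time_s"],o["wrist_force"],o["dq"].round(2))
for n in("driver","pliers","keypad"): print(n,[(round(d["confidence"],2),d["point"]) for d in landmark_of(n,"top")])
E
```

```text
29.675 [-0.42102381 -0.04900956 -0.34519276] [-0.27 -0.06  0.22  0.18  0.05  0.06]
driver [(0.56, [432.2, -52.4, -0.4])]
pliers [(0.52, [361.9, -229.8, -3.7])]
keypad []
```

View pics/l1.png

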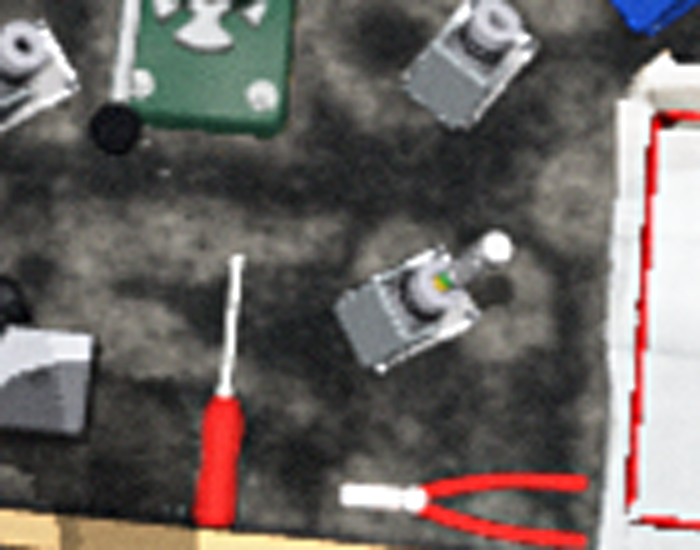

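View pics/l2.png

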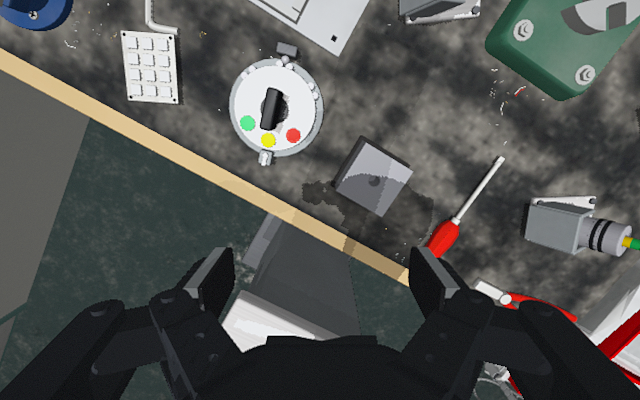

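The gauge stands in the front damper with yellow at the rim, at (626,242) in the wrist view. The yellow dot is at the pointer, (268,140), and the bystanders have not moved. Handing in.

```bash
python3 - <<'E'
from h import *
ticket.close_job(); print(get_obs()["time_s"])
E
```

```text
the job is handed in; nothing more can be done
the job is handed in; nothing more can be done
```

The job is handed in, at about 30 s of the 58 s allowed. The gauge stands in the front damper, pushed to a hard stop, and the rim cuts yellow. The dial is clicked in at yellow.

- **Depth:** repeat pushes with thresholds of 25 and 32 N went no deeper. The arm's own position gave 38.3 mm. The camera reading of the yellow band gave about 40 mm, the yellow depth. The 1.7 mm difference is within how exactly I knew the grip and calibration.
- **Dial:** the yellow dot is within about 0.01 rad of the pointer, and the roller sits between its bumps. My first pointer estimate was about 4° off, and the closer views corrected it.
- **End state:** the gripper is open and clear of everything, with no contact force showing. The screwdriver and pliers are within the network's error of where they started. The network did not find the keypad in the last top view, but the wrist picture shows it in place.

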